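# Pump up the hydraulic lock of a carving positioner

## Task

Lock the carver's hydraulic ball positioner: push the release lever round clockwise until it is fully shut, then press the pump's black palm knob down again and again, letting it spring back up each time, until the red pressure pin stands fully out with its whole green band showing. This is done by touch alone: lift or carry nothing, keep off the pin, do not knock the carving out of its position, and leave the tools and other things on the bench where they are.

Things in the scene. Friction and masses are not known exactly. Their poses are not given: they have to be found in the camera images.
- clamp_unit: Hydraulic carving positioner, bolted down: grey base plate 150 x 385 x 16 mm (x by y) with a pump block and a pedestal for the carving. Origin on the bench below the plunger, z up, yaw within 0.35 rad. In its frame, mm: aluminium pump block x -36..69, y -30..100, top z 76; plunger x 0, y 0; pin x 45, y 0; lever pivot x 20, y 78; pedestal, 120 across, 122 high, at x 0, y -190.
- plunger (a joint): How far the plunger is pushed down, m: 0 = up (sprung back within 0.5 s of release), 0.024 = bottom. Needs 5 N at the top, 10 to 15 N near the bottom, up to about 20 N once the pin is out (a relief valve then slips). Oil is passed on the down stroke only, the longer the more (dabs under 5 mm pass none), and only while the release lever is shut.
- knob_top (a point): Centre of the top of the plunger's black palm knob: flat, 34 mm across (40 mm at its widest), on a vertical steel rod; 134 mm above the bench when up, goes straight down 24 mm with the plunger.
- indicator_pin (a joint): How far the pressure pin has risen, m: 0 = down, 0.016 = fully out (stop). Starts between 0 and 0.003, rises about 0.0025 to 0.003 with each full stroke, fully out after about 5 to 7 strokes; stays where it is between strokes.
- pin_top (a point): Top of the red pressure pin: vertical, 8 mm thick, in a brass gland 17 mm across whose top is 86 mm above the bench. 88 mm above the bench when down, 104 mm when fully out; only then does the green band at its root, 4 mm high, show completely above the brass.
- release_lever (a joint): Angle of the release lever, rad: 0 = fully open, 1.5 = shut against its stop; grows clockwise seen from above. Starts between 0 and 0.5. Moves with 2 to 3 N near its end and stays where it is left.
- lever_end (a point): Centre of the red ball, 18 mm across, on the end of the release lever, 62 mm from its pivot, 97 mm above the bench. The lever is a level steel bar 10 mm wide and high, 16 mm clear above the block. In the clamp unit's frame it points 2.6 rad anticlockwise from +x when fully open (towards the robot and its left), 1.1 rad when shut (away from the robot, to its left).
- lever_pivot (a point): Axis of the release lever at the middle of its bar's height, 97 mm above the bench; hub 24 mm across, its top 104 mm above the bench.
- carving_top (a point): Middle of the face of the half-carved wooden rosette (block 112 x 112 x 40 mm with a round flower) on a drilled faceplate on the steel ball; about 0.23 m above the bench. It leans away from the pump and swivels on its ball if bumped.
- gouge_dark: Carving gouge with dark wooden handle, 236 mm long, lying; origin on its underside at the ferrule, between handle (110 mm, to its -x) and blade.
- gouge_red: Carving gouge with red handle, otherwise as the dark one.
- mallet: Round wooden carver's mallet standing on its head, 88 mm across, 214 mm high; origin under its centre.
- wax_tin: Blue round wax tin with metal lid, 68 mm across, 34 mm high; origin under its centre.
- sanding_block: Cork sanding block 75 x 45 x 32 mm; origin under its centre.
- hone: Grey honing stone in a dark wooden holder, 200 x 65 x 30 mm; origin under its centre.
- screw_tray: Yellow open tray 120 x 90 x 35 mm; origin under its centre.
- brush: Small flat wooden bench brush, 169 x 46 x 19 mm, lying; origin on its underside.

How it is judged:
On the way, in this order (a step that is already met when the one before it is completed fails the run):
1. the release lever is pushed fully shut (value of joint release_lever above 1.38 rad), for 0.2 s.
2. the pressure pin stands fully out, the lever still shut (value of joint indicator_pin above 0.0145 m and value of joint release_lever above 1.38 rad), for 0.2 s.
At the end, for the whole second after the job is handed in: The pin is at least 14.5 mm out (of 16), the release lever within 0.12 rad of its shut stop, the plunger sprung back up (within 3 mm), the carving within 15 mm and every loose thing within 30 mm of where it was (all of step 2 and value of joint plunger below 0.003 m and distance of carving_top from where it was at the start of the episode below 0.015 m and distance of each of gouge_dark, gouge_red, mallet, wax_tin, sanding_block, hone, screw_tray, brush from where it was at the start of the episode below 0.03 m); the robot touches nothing.
It fails at once if the pressure pin itself is touched (contact force between any of the arm, the fingers and indicator_pin above 1 N).
It fails at once if the carving is knocked out of position (distance of carving_top from where it was at the start of the episode above 0.015 m).
It fails at once if a tool or other loose thing is lifted, carried or pushed away (distance of any of gouge_dark, gouge_red, mallet, wax_tin, sanding_block, hone, screw_tray, brush from where it was at the start of the episode above 0.03 m or height (world z) of any of gouge_dark, gouge_red, mallet, wax_tin, sanding_block, hone, screw_tray, brush above 0.012 m).
It also fails if it takes over 69 s, if anything falls off the work surface, if the arm or the gripper's body presses on something with over 40 N, if the wrist force passes 120 N, or if a joint passes its speed limit or range.

## Robot

A 7-joint arm with a two-finger parallel gripper is mounted at the origin on the work surface. World frame = base frame: x ahead of the robot, y to its left, z up, the work surface at z = 0. Lengths are in m, angles in rad, forces in N, time in s.
With the tool pointing down it reaches from about 0.4 to 0.925 m from the base axis. Payload 5.6 kg.
Tool frame: the origin (TCP) lies midway between the tips of the shut fingers; the grasp point (between the pads) lies 19 mm behind it; z points along the fingers, y is the direction in which the jaws open and shut (so a half turn about z gives the same grasp; the last joint's range is limited). The gripper opens to 85 mm and grips with 20 to 120 N. Pads are 22 mm wide; open, the fingers measure 114 mm over their backs; the gripper's body (76 mm by 85 mm) begins 54 mm behind the grasp point. The pads swing forward as they close: fully open they stand 13 mm farther back than shut.
Start: joints at [1.123, 0.468, -0.012, 1.603, 0.006, 1.071, -0.056], TCP at [0.256, -0.597, 0.231] pointing down, gripper open.
Joint ranges: [-2.53, 2.53], [-0.31, 2.02], [-1.57, 1.55], [0.28, 2.44], [-1.29, 4.43], [0.15, 1.84], [-2.92, 2.92]. Speed limits (rad/s): [2.57, 2.57, 3.14, 3.14, 3.14, 3.14, 3.14].

## Interface

Orientations are given as a 3x3 rotation matrix whose columns are the frame's x, y, z axes.
In Python, from cell import ctrl gives the robot as it stands.
- The arm moves only by the tool play_rows, never from a script. Its argument "commands" is text: rows parted by semicolons, each of 5 numbers parted by spaces: the shift along the tool's x, y, z in mm, then the turn about the tool's z in degrees, then the closure, from -1 (fully open) to 1 (shut), so that 0 is half open. A call has exactly 10 rows; each row shifts and turns the commanded pose from where the row before left it, along the tool's axes as they then stand; what a row does not reach is not made up. A row lasts 1/10 s, in which the tool goes at most 50 mm and 8.59 degrees, less where a joint would pass 70% of its speed; a pose out of reach is approached as far as the arm can. A call with a gripper value outside its range is refused whole. The fingers move at their own pace and stop on an object; "force" is the grip in N (left out, the last holds). Time passes only in rows, so rows that do not move let the fingers close, or fill a call up. It gives the time, the measured TCP pose, the force and the opening at its end, in the units of the state.
- ctrl.get_obs(): the state, without advancing time (a new reading comes with each control period).
- ctrl.snapshot(name): name is "side" or "top"; returns a dict with "pixels" (384x512x3 uint8, red, green, blue), "depth" (384x512 float32, m along the optical axis (not along the pixel's ray), 0 where there is no reading), "intrinsics" (3x3 intrinsics, pixels), "R" (3x3) and "t" (3): a world point X has camera coordinates R X + t. Camera axes: x right, y down, z forward; pixel columns grow to the right and rows downward; lengths in m; the calibration is good to about 2 mm. A picture is of the moment at which its call begins.
- ctrl.job_done(): hands the job in, once; it reports no verdict.
The state is a dict: "clock": time; "q": joint angles; "joint_vel": joint speeds; "effort": joint torques, N m; "tcp_pos": TCP position; "ee_rot": TCP orientation; "force": force on the tool from outside, world axes, zero at the start; "torque": the same for the moment, N m; "gripper_width": finger opening in m.
Only numpy, scipy, OpenCV 4.12 (cv2) and the standard library are available. Lean on these libraries where they do the work, as an engineer would, in place of code of your own. Each camera call takes 0.05 s, during which the arm holds its last target.

## Working session

There is one attempt and no reset: what is moved stays moved. The work goes in short steps, Python scripts to look and compute and a tool call to move; the robot and the scene stay as the last step left them, time stands still between calls to the robot, and variables do not carry over. Pictures are saved under pics/ and viewed, and the job is handed in when it is done.

Besides the shell and the picture viewer there is one more tool, called after "Request:" by a JSON object that holds its "fn" and its "kwargs". play_rows: Moves the arm, as the interface text tells. Its arguments: {"type":"object","properties":{"commands":{"type":"string"},"force":{"type":"number"}},"required":["commands"]}

```bash
mkdir -p pics; ls; python3 - <<'E'
from cell import ctrl
import cv2, numpy as np, pickle
o=ctrl.get_obs(); print(o)
for n in("side","top"):
    s=ctrl.snapshot(n); pickle.dump(s,open(f"{n}0.pkl","wb"))
    cv2.imwrite(f"pics/{n}0.png",cv2.cvtColor(s["pixels"],cv2.COLOR_RGB2BGR)); print(n,s["R"],s["t"],s["intrinsics"])
E
```

```text
pics
{'clock': 0.0, 'q': array([ 1.12300034,  0.46837486, -0.01160184,  1.60360196,  0.0060097 ,
        1.07140467, -0.05632091]), 'joint_vel': array([ 2.68213017e-04,  5.79090699e-06,  2.03667424e-03,  1.04352428e-03,
        1.63799229e-03,  5.90629172e-04, -1.99547641e-03]), 'effort': array([ 1.34876213e-04, -5.32386482e+01,  2.14714010e-02, -2.51306176e+01,
        1.13069787e-02,  7.59127666e-03,  4.03849958e-05]), 'tcp_pos': array([ 0.25570933, -0.59699416,  0.2303488 ]), 'ee_rot': array([[ 9.19214694e-01,  3.93755877e-01, -8.10229124e-04],
       [ 3.93756688e-01, -9.19213386e-01,  1.55625307e-03],
       [-1.31989665e-04, -1.74956382e-03, -9.99998461e-01]]), 'force': array([0.06183766, 0.41440475, 1.18691396]), 'torque': array([-0.0189909 , -0.02611513, -0.00547318]), 'gripper_width': 0.08564441880499767}
side [[-0.99628366 -0.08610496  0.00219227]
 [-0.064996    0.73485246 -0.67510546]
 [ 0.05651894 -0.67273903 -0.73771798]] [0.59105314 0.1434009  1.06818347] [[376.11096028   0.         254.59035807]
 [  0.         376.11096028 194.11346379]
 [  0.           0.           1.        ]]
top [[-0.02296578 -0.99972548 -0.00464081]
 [-0.99368162  0.02333656 -0.10978273]
 [ 0.10986089  0.00209025 -0.99394478]] [0.04494209 0.59761627 1.21226267] [[374.9289081    0.         261.7206416 ]
 [  0.         374.9289081  196.87173635]
 [  0.           0.           1.        ]]
```

View pics/side0.png

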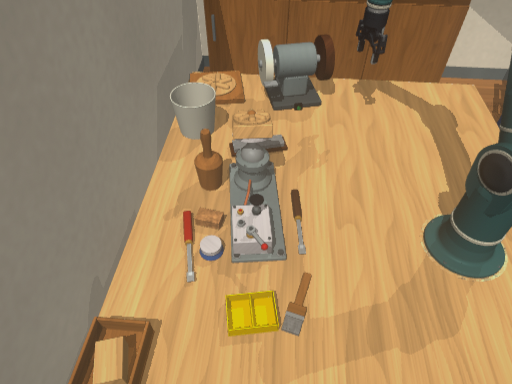

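View pics/top0.png

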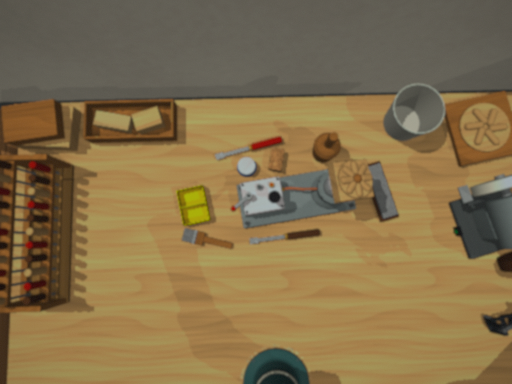

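The side view shows the pump block near (252,228), black knob about (257,200), and red ball about (265,246). In the top view the knob is near (274,197) and the ball near (234,208). I'll measure them precisely next.

```bash
cat > h.py <<'E'
import numpy as np,cv2
def pts(s):
    d=s["depth"];K=s["intrinsics"];v,u=np.mgrid[:384,:512]
    c=np.stack([(u-K[0,2])/K[0,0]*d,(v-K[1,2])/K[1,1]*d,d],-1)
    return (c-s["t"])@s["R"]
def proj(s,X):
    c=s["R"]@np.asarray(X)+s["t"]; p=s["intrinsics"]@c; return p[:2]/p[2]
E
python3 - <<'E'
from h import *; import pickle
for n,(r0,r1,c0,c1) in dict(side=(180,265,220,290),top=(170,230,225,300)).items():
    s=pickle.load(open(n+"0.pkl","rb"));P=pts(s);px=s["pixels"].astype(int)
    m=np.zeros((384,512),bool);m[r0:r1,c0:c1]=1
    red=m&(px[...,0]>130)&(px[...,1]<70)&(px[...,2]<70)
    blk=m&(px.max(-1)<50)
    for nm,k in(("red",red),("blk",blk)):
        q=P[k]; 
        z=q[:,2]
        sel=(z>.08)
        vv,uu=np.where(k)
        print(n,nm,k.sum(),np.median(uu),np.median(vv),np.median(q[sel],0) if sel.any() else None, z.min() if len(z) else 0,z.max() if len(z) else 0)
        lab=cv2.connectedComponentsWithStats(k.astype(np.uint8)); print(lab[2][1:],lab[3][1:])
    # block top
    k=m&(abs(P[...,2]-.076)<.006); q=P[k][:,:2].astype(np.float32); r=cv2.minAreaRect(q*1000); print("block",k.sum(),r)
    im=px[r0:r1,c0:c1].astype(np.uint8)
    cv2.imwrite(f"pics/{n}z.png",cv2.cvtColor(cv2.resize(im,None,fx=7,fy=7,interpolation=cv2.INTER_CUBIC),cv2.COLOR_RGB2BGR))
E
```

```text
side red 30 264.0 246.0 [0.55895348 0.12638523 0.10261103] 0.08753691071515124 0.106751703716334
[[239 210   2   1   2]
 [262 244   6   6  28]] [[239.5        210.        ]
 [264.25       246.32142857]]
side blk 0 nan nan None 0 0
[] []
block 1185 ((600.4900512695312, 32.63311004638672), (104.68235778808594, 131.65188598632812), 7.924736022949219)
top red 10 233.0 208.0 [0.55758689 0.12129225 0.10398767] 0.1002178529744212 0.10949331260725087
[[232 207   3   4  10]] [[233.  208.2]]
top blk 75 274.0 197.0 [ 0.58640371 -0.00670713  0.133987  ] 0.12909157120854628 0.1396421841257836
[[270 192  10  10  75]] [[274.04 196.6 ]]
block 1049 ((600.6168212890625, 30.818675994873047), (105.13157653808594, 129.9959716796875), 8.829771995544434)
  return _methods._mean(a, axis=axis, dtype=dtype,
  ret = ret.dtype.type(ret / rcount)
```

View pics/sidez.png

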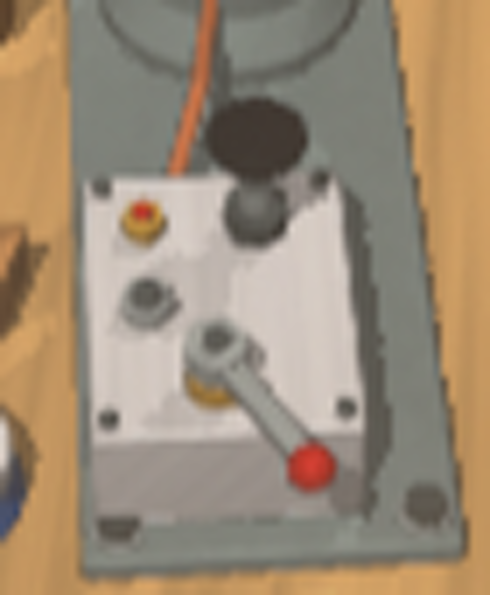

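View pics/topz.png

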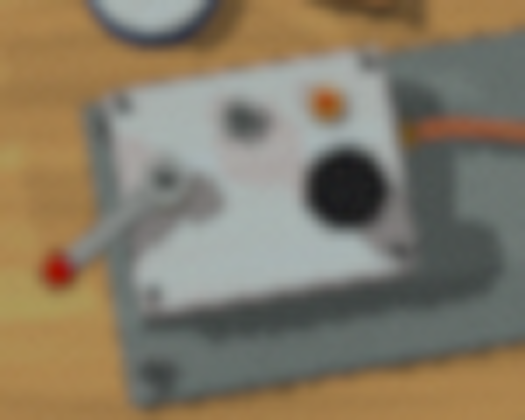

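```bash
python3 - <<'E'
from h import *; import pickle
for n in("top","side"):
    s=pickle.load(open(n+"0.pkl","rb"));P=pts(s)
    m=(P[...,2]>.15)&(P[...,2]<.3)&(P[...,0]>.45)&(P[...,0]<.85)&(P[...,1]>-.35)&(P[...,1]<.3)
    l=cv2.connectedComponentsWithStats(m.astype(np.uint8))
    for i in range(1,l[0]):
        q=P[l[1]==i]
        if len(q)>5: print(n,len(q),q.min(0),q.max(0))
s=pickle.load(open("top0.pkl","rb"))
# detail: ball, pivot(hub top), knob, pin checks for hypotheses
for yaw in(.12,.147,.17):
  R=np.array([[np.cos(yaw),-np.sin(yaw)],[np.sin(yaw),np.cos(yaw)]]); 
  o=np.array([.6005,.0317])-R@[.0165,.035]
  for nm,p,z in(("knob",(0,0),.134),("pin",(.045,0),.088),("piv",(.02,.078),.104)):
    w=o+R@p; print(yaw,nm,w.round(4),proj(s,[*w,z]).round(1), proj(pickle.load(open("side0.pkl","rb")),[*w,z]).round(1))
E
```

```text
top 120 [ 0.7364796  -0.19365143  0.15260214] [ 0.76464413 -0.16429373  0.21700198]
top 1660 [ 0.55852968 -0.28666031  0.18433984] [ 0.68161169 -0.15804659  0.26017998]
side 1278 [ 0.55957764 -0.28184126  0.15014635] [ 0.6851622  -0.1562704   0.25831431]
side 196 [ 0.73784309 -0.19022621  0.15086462] [ 0.7682817  -0.16192369  0.21379632]
0.12 knob [ 0.5883 -0.005 ] [273.5 196.3] [256.7 198.2]
0.12 pin [6.33e-01 4.00e-04] [271. 184.] [240.3 209.7]
0.12 piv [0.5988 0.0748] [247.7 194.6] [250.1 228.5]
0.147 knob [ 0.5893 -0.0053] [273.6 196. ] [256.3 198.1]
0.147 pin [0.6338 0.0013] [270.7 183.7] [240.  209.9]
0.147 piv [0.5977 0.0747] [247.7 195. ] [250.5 228.6]
0.17 knob [ 0.5902 -0.0056] [273.6 195.7] [256. 198.]
0.17 pin [0.6345 0.002 ] [270.5 183.5] [239.7 210.1]
0.17 piv [0.5967 0.0747] [247.7 195.3] [250.9 228.6]
```

Request:
{"fn": "play_rows", "kwargs": {"commands": "0 0 0 7.73 1;0 0 0 7.73 1;0 0 0 7.73 1;16 -40 0 0 1;16 -40 0 0 1;16 -40 0 0 1;16 -40 0 0 1;16 -40 0 0 1;16 -40 0 0 1;16 -40 0 0 1", "force": 60}}

```text
clock: 1.1
tcp_pos: [0.3682, -0.3157, 0.2311]
ee_rot: [[1.0, -0.0, -0.0], [-0.0, -1.0, 0.0], [-0.0, -0.0, -1.0]]
force: [0.5, -0.1, -0.1]
gripper_width: 0.0002
```

Request:
{"fn": "play_rows", "kwargs": {"commands": "10 -43 0 0 1;10 -43 0 0 1;12 -43 0 0 1;14 -43 0 0 1;18 -43 0 0 1;20 -43 0 0 1;22 -43 0 0 1;22 -43 0 0 1;22 -42 0 0 1;18 -18 0 0 1"}}

```text
clock: 2.1
tcp_pos: [0.5362, 0.0915, 0.2311]
ee_rot: [[1.0, 0.006, -0.0], [0.006, -1.0, 0.002], [-0.0, -0.002, -1.0]]
force: [0.9, 0.5, 1.2]
gripper_width: 0.0
```

Request:
{"fn": "play_rows", "kwargs": {"commands": "0 0 40 0 1;0 0 40 0 1;0 0 40 0 1;0 0 25 0 1;0 0 0 0 1;0 0 0 0 1;0 0 0 0 1;0 0 0 0 1;0 0 0 0 1;0 0 0 0 1"}}

```text
clock: 3.1
tcp_pos: [0.5364, 0.0865, 0.0871]
ee_rot: [[1.0, -0.0, 0.001], [-0.0, -1.0, 0.0], [0.001, -0.0, -1.0]]
force: [-0.7, 1.1, -0.1]
gripper_width: 0.0
```

Request:
{"fn": "play_rows", "kwargs": {"commands": "7 -5.5 0 0 1;7 -5.5 0 0 1;5 -5 0 0 1;5 -5 0 0 1;5 -5 0 0 1;6 -4 0 0 1;5 -1.5 0 0 1;5 -1.5 0 0 1;5 -1 0 0 1;4 0 0 0 1"}}

```text
clock: 4.1
tcp_pos: [0.5895, 0.121, 0.0858]
ee_rot: [[1.0, 0.0, -0.002], [0.0, -1.0, 0.0], [-0.002, -0.0, -1.0]]
force: [-3.7, -1.5, -0.9]
gripper_width: -0.0
```

```bash
cat > look.py <<'E'
import sys
from h import *; from cell import ctrl
a=sys.argv[1]
o=ctrl.get_obs();print(o["clock"],o["tcp_pos"],o["force"])
ims=[]
for n,(r0,r1,c0,c1) in dict(side=(180,265,220,290),top=(165,235,225,300)).items():
    s=ctrl.snapshot(n);im=s["pixels"][r0:r1,c0:c1]
    ims.append(cv2.resize(im,(395,480),interpolation=cv2.INTER_CUBIC))
cv2.imwrite(f"pics/{a}.png",cv2.cvtColor(np.hstack(ims),cv2.COLOR_RGB2BGR))
E
python3 look.py l1
```

```text
4.1 [0.58950263 0.12103577 0.08584555] [-3.69607384 -1.53611774 -0.86087905]
```

View pics/l1.png

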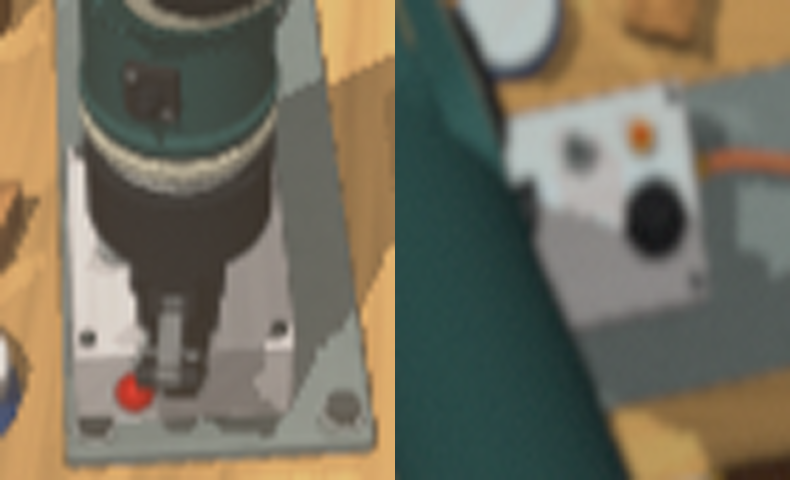

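The side view shows the ball at about (135,390) of the crop, ahead of the fingers and swung most of the way. I'll keep pushing until the stop shows up in the force.

Request:
{"fn": "play_rows", "kwargs": {"commands": "3 0.5 0 0 1;3 1 0 0 1;2 1 0 0 1;0 0 0 0 1;0 0 0 0 1;0 0 0 0 1;0 0 0 0 1;0 0 0 0 1;0 0 0 0 1;0 0 0 0 1"}}

```text
clock: 5.2
tcp_pos: [0.595, 0.1202, 0.0859]
ee_rot: [[1.0, 0.002, -0.006], [0.002, -1.0, 0.001], [-0.006, -0.001, -1.0]]
force: [-10.4, 3.2, 2.6]
gripper_width: 0.0004
```

Request:
{"fn": "play_rows", "kwargs": {"commands": "2 0 0 0 1;2 0 0 0 1;0 0 0 0 1;0 0 0 0 1;0 0 0 0 1;-10 0 0 0 1;-15 0 0 0 1;-15 0 0 0 1;0 0 -40 0 1;0 0 -40 0 1"}}

```text
clock: 6.2
tcp_pos: [0.5626, 0.1181, 0.1672]
ee_rot: [[1.0, 0.0, 0.001], [0.0, -1.0, 0.0], [0.001, -0.0, -1.0]]
force: [1.7, 0.6, 0.4]
gripper_width: -0.0001
```

Request:
{"fn": "play_rows", "kwargs": {"commands": "-10 -10 -10 0 1;-20 -20 0 0 1;-20 -20 0 0 1;-20 -20 0 0 1;-20 0 0 0 1;0 0 0 0 1;0 0 0 0 1;0 0 0 0 1;0 0 0 0 1;0 0 0 0 1"}}

```text
clock: 7.2
tcp_pos: [0.4727, 0.1877, 0.1762]
ee_rot: [[1.0, -0.001, 0.0], [-0.001, -1.0, 0.0], [0.0, -0.0, -1.0]]
force: [-0.5, -0.2, -0.5]
gripper_width: -0.0001
```

```bash
python3 look.py l2; python3 - <<'E'
from h import *; from cell import ctrl
for n in("side","top"):
    s=ctrl.snapshot(n);P=pts(s);px=s["pixels"].astype(int)
    m=(px[...,0]>120)&(px[...,1]<75)&(px[...,2]<75); m[:180]=0;m[265:]=0;m[:,:225]=0;m[:,290:]=0
    l=cv2.connectedComponentsWithStats(m.astype(np.uint8))
    for i in range(1,l[0]): print(n,l[2][i],l[3][i],np.median(P[l[1]==i],0))
    for t in (1.3,1.38,1.5):
        a=2.6-t+.147; print(t,proj(s,[.5967+.062*np.cos(a),.0747+.062*np.sin(a),.097]))
E
```

```text
7.2 [0.47268567 0.18770234 0.17616845] [-0.45541785 -0.23275447 -0.49383304]
side [240 210   1   1   1] [240. 210.] [0.63357886 0.00260921 0.08941886]
side [238 246   6   5  25] [240.52 248.  ] [0.61608145 0.13642305 0.10170163]
1.3 [245.54992541 249.6770305 ]
1.38 [243.63536391 249.26353739]
1.5 [240.86550426 248.407989  ]
top [228 188   3   4  10] [229.2 189.5] [0.61616669 0.13278316 0.10511461]
1.3 [228.24717289 193.57724828]
1.38 [228.48290644 192.03212058]
1.5 [229.06657783 189.76196749]
```

View pics/l2.png

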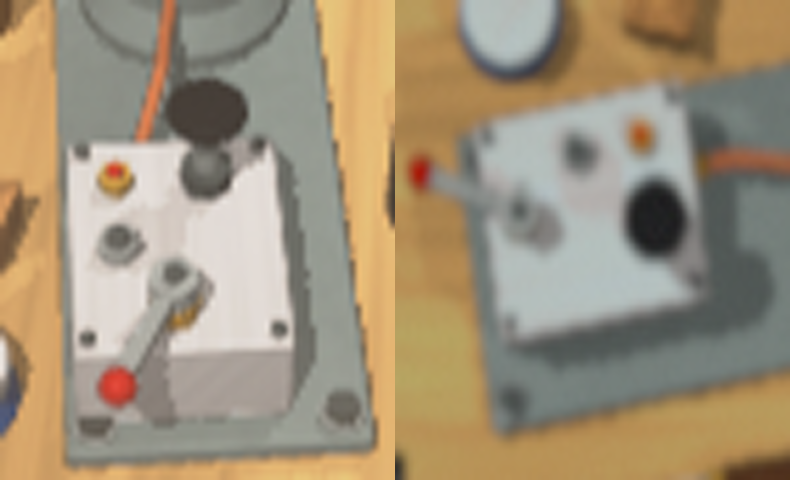

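The ball is now at side (240.5,248) and top (229.2,189.5), which matches the 1.5 rad shut position in both views. Next I'll move over the knob.

Request:
{"fn": "play_rows", "kwargs": {"commands": "20 35 0 0 1;20 35 0 0 1;20 35 0 0 1;20 35 0 0 1;20 34 0 0 1;15 20 0 0 1;0 0 15 0 1;0 0 10 0 1;0 0 0 0 1;0 0 0 0 1"}}

```text
clock: 8.4
tcp_pos: [0.5863, -0.0045, 0.1509]
ee_rot: [[1.0, 0.002, -0.001], [0.002, -1.0, 0.001], [-0.001, -0.001, -1.0]]
force: [0.9, -0.1, -0.1]
gripper_width: -0.0
```

Request:
{"fn": "play_rows", "kwargs": {"commands": "0 0 8 0 1;0 0 8 0 1;0 0 8 0 1;0 0 8 0 1;0 0 6 0 1;0 0 4 0 1;0 0 0 0 1;0 0 0 0 1;0 0 0 0 1;0 0 0 0 1"}}

```text
clock: 9.4
tcp_pos: [0.5872, -0.0055, 0.1101]
ee_rot: [[1.0, 0.0, 0.001], [0.0, -1.0, 0.0], [0.001, -0.0, -1.0]]
force: [-2.6, 0.2, 9.1]
gripper_width: 0.0
```

Request:
{"fn": "play_rows", "kwargs": {"commands": "0 0 -15 0 1;0 0 -15 0 1;0 0 0 0 1;0 0 0 0 1;0 0 0 0 1;0 0 0 0 1;0 0 10 0 1;0 0 10 0 1;0 0 10 0 1;0 0 1 0 1"}}

```text
clock: 10.4
tcp_pos: [0.588, -0.0059, 0.11]
ee_rot: [[1.0, 0.0, 0.002], [0.0, -1.0, -0.001], [0.002, 0.001, -1.0]]
force: [-6.7, 0.4, 22.8]
gripper_width: 0.0002
```

Request:
{"fn": "play_rows", "kwargs": {"commands": "0 0 0 0 1;0 0 -16 0 1;0 0 -15 0 1;0 0 0 0 1;0 0 0 0 1;0 0 0 0 1;0 0 0 0 1;0 0 11 0 1;0 0 11 0 1;0 0 9 0 1"}}

```text
clock: 11.4
tcp_pos: [0.588, -0.0059, 0.1095]
ee_rot: [[1.0, -0.0, 0.002], [-0.0, -1.0, -0.0], [0.002, 0.0, -1.0]]
force: [-13.4, -1.5, 79.7]
gripper_width: 0.0001
```

```bash
python3 look.py l3
```

```text
11.4 [ 0.58799898 -0.00591729  0.10945468] [-13.42577575  -1.47412246  79.66298525]
```

View pics/l3.png

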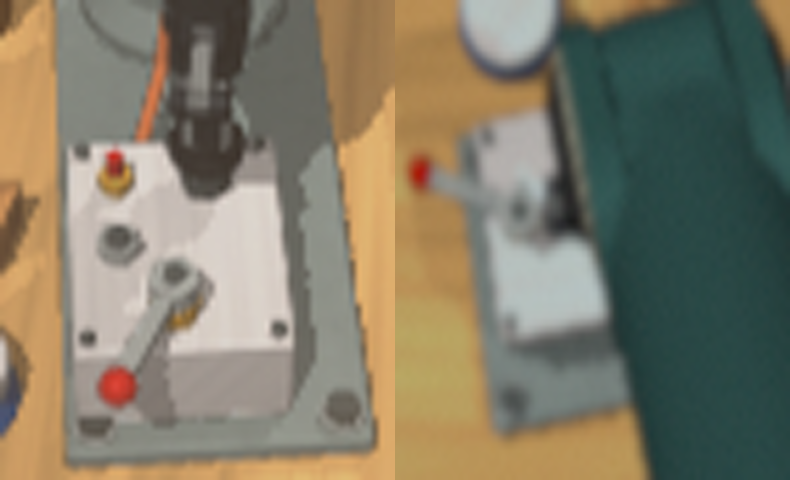

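The pin has risen, with its red top now near (115,160). That last stroke bottomed at 80 N, which is too hard, so I'll make the strokes shallower and slower.

Request:
{"fn": "play_rows", "kwargs": {"commands": "0 0 -15 0 1;0 0 -15 0 1;0 0 0 0 1;0 0 0 0 1;0 0 0 0 1;0 0 7 0 1;0 0 8 0 1;0 0 7 0 1;0 0 5 0 1;0 0 1 0 1"}}

```text
clock: 12.5
tcp_pos: [0.5873, -0.006, 0.1106]
ee_rot: [[1.0, 0.0, 0.0], [0.0, -1.0, -0.0], [0.0, 0.0, -1.0]]
force: [-2.4, -0.0, 10.9]
gripper_width: -0.0005
```

Request:
{"fn": "play_rows", "kwargs": {"commands": "0 0 -14 0 1;0 0 -14 0 1;0 0 0 0 1;0 0 0 0 1;0 0 0 0 1;0 0 7 0 1;0 0 8 0 1;0 0 7 0 1;0 0 5 0 1;0 0 1 0 1"}}

```text
clock: 13.5
tcp_pos: [0.5881, -0.0059, 0.1106]
ee_rot: [[1.0, 0.0, 0.002], [0.0, -1.0, -0.0], [0.002, 0.0, -1.0]]
force: [-0.4, -0.4, 9.6]
gripper_width: 0.0
```

```bash
python3 look.py l4
```

```text
13.5 [ 0.58810606 -0.0059287   0.11061651] [-0.35524746 -0.3616751   9.6077299 ]
```

View pics/l4.png

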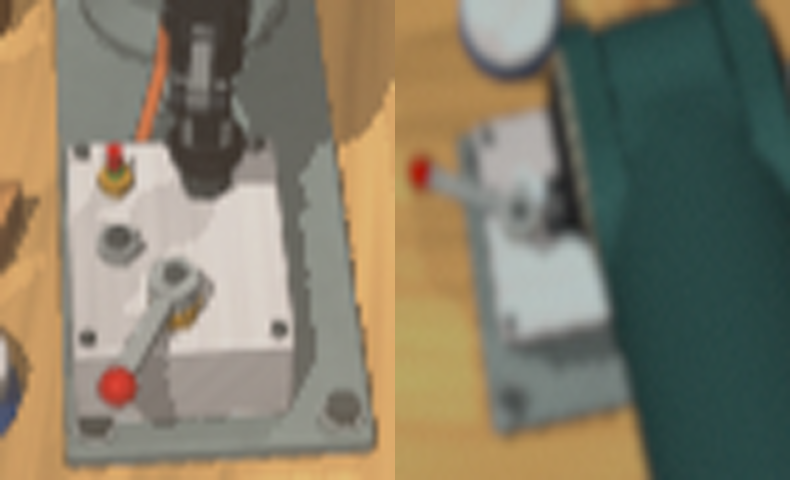

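The green band is starting to show at about (115,172) after five strokes. Two more strokes.

Request:
{"fn": "play_rows", "kwargs": {"commands": "0 0 -14 0 1;0 0 -14 0 1;0 0 0 0 1;0 0 0 0 1;0 0 0 0 1;0 0 7 0 1;0 0 8 0 1;0 0 7 0 1;0 0 5 0 1;0 0 1 0 1"}}

```text
clock: 14.6
tcp_pos: [0.5881, -0.006, 0.1106]
ee_rot: [[1.0, -0.0, 0.002], [-0.0, -1.0, -0.0], [0.002, 0.0, -1.0]]
force: [-0.3, 0.2, 8.9]
gripper_width: 0.0003
```

Request:
{"fn": "play_rows", "kwargs": {"commands": "0 0 -14 0 1;0 0 -14 0 1;0 0 0 0 1;0 0 0 0 1;0 0 0 0 1;0 0 7 0 1;0 0 8 0 1;0 0 7 0 1;0 0 5 0 1;0 0 1 0 1"}}

```text
clock: 15.6
tcp_pos: [0.5881, -0.0059, 0.1106]
ee_rot: [[1.0, 0.0, 0.002], [0.0, -1.0, -0.0], [0.002, 0.0, -1.0]]
force: [0.1, -0.2, 8.6]
gripper_width: 0.0001
```

```bash
python3 look.py l5
```

```text
15.6 [ 0.58806719 -0.00591814  0.11059163] [ 0.08957408 -0.18052858  8.60930366]
```

View pics/l5.png

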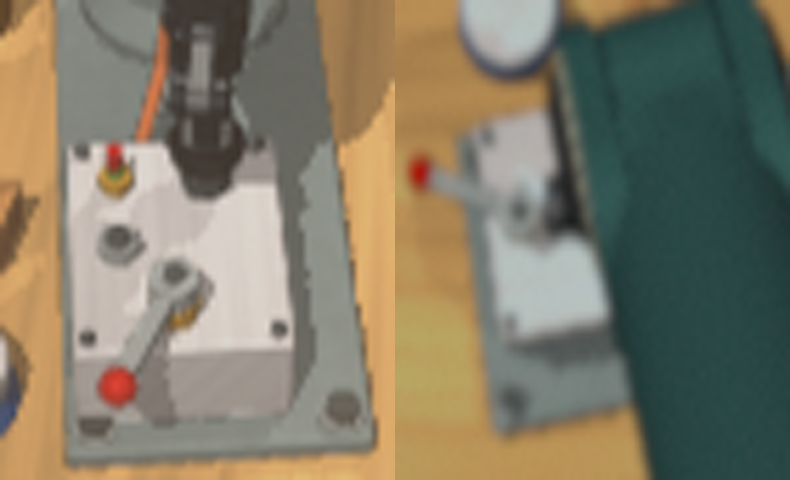

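The pin looks unchanged since the last picture. I'll lift clear and measure it.

Request:
{"fn": "play_rows", "kwargs": {"commands": "0 0 -14 0 1;0 0 -14 0 1;0 0 -20 0 1;-20 -20 -20 0 1;-30 -30 0 0 1;-30 -35 0 0 1;-20 -35 0 0 1;0 -35 0 0 1;0 0 0 0 1;0 0 0 0 1"}}

```text
clock: 16.7
tcp_pos: [0.487, 0.1496, 0.1789]
ee_rot: [[1.0, 0.002, 0.001], [0.002, -1.0, -0.0], [0.001, 0.0, -1.0]]
force: [-0.0, -0.3, -0.3]
gripper_width: -0.0002
```

```bash
python3 - <<'E'
from h import *; from cell import ctrl
print(ctrl.get_obs()["tcp_pos"])
s=ctrl.snapshot("side");px=s["pixels"]
print(px[200:216,238:243].tolist())
for z in(.086,.090,.1,.102,.104): print(z,proj(s,[.6338,.0013,z]))
P=pts(s); print(P[198:216,240].round(4))
im=px[190:225,225:275]; cv2.imwrite("pics/p1.png",cv2.cvtColor(cv2.resize(im,None,fx=14,fy=14,interpolation=cv2.INTER_NEAREST),cv2.COLOR_RGB2BGR))
E
```

```text
[0.48695554 0.14956013 0.17887015]
[[[137, 141, 133], [136, 140, 132], [137, 141, 132], [137, 141, 132], [137, 142, 133]], [[137, 140, 132], [137, 141, 132], [136, 140, 132], [137, 141, 133], [137, 140, 132]], [[135, 138, 130], [136, 139, 131], [136, 139, 131], [136, 140, 132], [137, 140, 132]], [[136, 138, 131], [137, 140, 131], [137, 139, 131], [137, 141, 133], [137, 140, 132]], [[137, 140, 133], [134, 136, 128], [140, 133, 125], [135, 138, 129], [136, 138, 130]], [[177, 159, 150], [167, 115, 106], [171, 100, 92], [170, 131, 125], [177, 171, 165]], [[212, 179, 170], [210, 81, 71], [208, 60, 48], [209, 131, 125], [220, 212, 205]], [[191, 172, 165], [192, 78, 70], [190, 58, 48], [179, 113, 106], [218, 207, 198]], [[190, 168, 154], [159, 77, 67], [153, 59, 49], [134, 76, 66], [195, 181, 167]], [[183, 154, 120], [151, 78, 59], [149, 59, 48], [117, 88, 57], [147, 121, 85]], [[183, 146, 81], [122, 103, 60], [125, 93, 58], [103, 110, 63], [171, 133, 66]], [[195, 149, 74], [146, 136, 68], [126, 134, 69], [153, 128, 66], [194, 148, 70]], [[181, 139, 72], [189, 143, 69], [177, 142, 70], [187
[... 396 characters left out ...]
65877 206.66447478]
0.104 [239.8320789 206.1877531]
[[ 6.480e-01 -1.075e-01  1.520e-02]
 [ 6.476e-01 -1.039e-01  1.460e-02]
 [ 6.474e-01 -1.016e-01  1.250e-02]
 [ 6.470e-01 -9.780e-02  1.220e-02]
 [ 6.465e-01 -9.340e-02  1.260e-02]
 [ 6.456e-01 -8.680e-02  1.550e-02]
 [ 6.453e-01 -8.340e-02  1.470e-02]
 [ 6.449e-01 -7.980e-02  1.420e-02]
 [ 6.334e-01  5.000e-04  1.039e-01]
 [ 6.333e-01  2.300e-03  1.019e-01]
 [ 6.331e-01  4.500e-03  1.001e-01]
 [ 6.332e-01  4.400e-03  9.590e-02]
 [ 6.329e-01  7.300e-03  9.510e-02]
 [ 6.330e-01  7.500e-03  9.100e-02]
 [ 6.333e-01  6.000e-03  8.490e-02]
 [ 6.327e-01  1.130e-02  8.710e-02]
 [ 6.330e-01  9.900e-03  8.100e-02]
 [ 6.334e-01  7.900e-03  7.410e-02]]
```

View pics/p1.png

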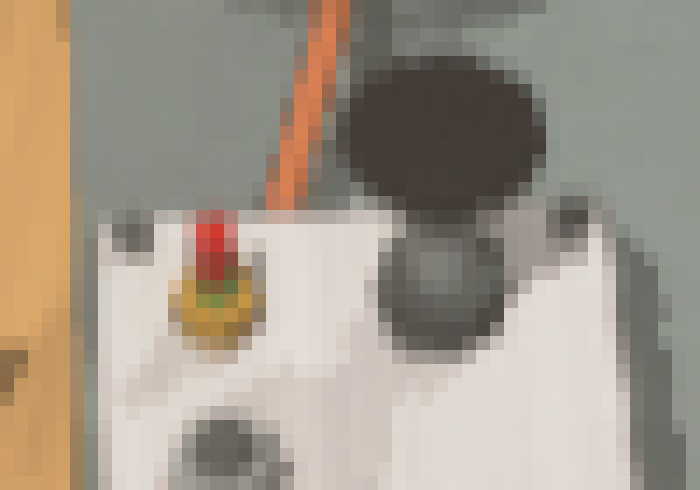

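By depth the pin top is at 0.104, and green shows at rows 210–211, so it looks fully out. I'll confirm with a few more full strokes, expecting no change at the stop.

Request:
{"fn": "play_rows", "kwargs": {"commands": "17 26 0 0 1;17 26 0 0 1;17 26 0 0 1;17 26 0 0 1;17 26 0 0 1;16 25.5 0 0 1;0 0 20 0 1;0 0 18 0 1;0 0 0 0 1;0 0 0 0 1"}}

```text
clock: 17.75
tcp_pos: [0.5878, -0.0077, 0.1403]
ee_rot: [[1.0, -0.002, -0.001], [-0.002, -1.0, -0.0], [-0.001, 0.0, -1.0]]
force: [0.1, 0.1, 0.2]
gripper_width: 0.0
```

Request:
{"fn": "play_rows", "kwargs": {"commands": "0 0 6 0 1;0 0 6 0 1;0 0 6 0 1;0 0 6 0 1;0 0 4 0 1;0 0 2 0 1;0 0 1 0 1;0 0 0 0 1;0 0 0 0 1;0 0 0 0 1"}}

```text
clock: 18.75
tcp_pos: [0.5897, -0.0067, 0.1111]
ee_rot: [[1.0, -0.0, 0.004], [-0.0, -1.0, -0.001], [0.004, 0.001, -1.0]]
force: [0.6, -0.3, 7.9]
gripper_width: -0.0
```

Request:
{"fn": "play_rows", "kwargs": {"commands": "0 0 -15 0 1;0 0 -15 0 1;0 0 0 0 1;0 0 0 0 1;0 0 0 0 1;0 0 0 0 1;0 0 0 0 1;0 0 0 0 1;0 0 6 0 1;0 0 6 0 1"}}

```text
clock: 19.75
tcp_pos: [0.5887, -0.0064, 0.1279]
ee_rot: [[1.0, 0.0, 0.002], [0.0, -1.0, -0.0], [0.002, 0.0, -1.0]]
force: [-2.1, -0.1, 6.7]
gripper_width: -0.0001
```

Request:
{"fn": "play_rows", "kwargs": {"commands": "0 0 6 0 1;0 0 6 0 1;0 0 4 0 1;0 0 2 0 1;0 0 0 0 1;0 0 0 0 1;0 0 -15 0 1;0 0 -15 0 1;0 0 -20 0 1;-10 -10 -20 0 1"}}

```text
clock: 20.75
tcp_pos: [0.5788, 0.0021, 0.1807]
ee_rot: [[1.0, -0.003, 0.001], [-0.003, -1.0, -0.001], [0.001, 0.001, -1.0]]
force: [0.2, -0.1, 0.2]
gripper_width: -0.0004
```

Request:
{"fn": "play_rows", "kwargs": {"commands": "-25 -30 0 0 1;-30 -30 0 0 1;-30 -35 0 0 1;-10 -35 0 0 1;0 -15 0 0 1;0 0 0 0 1;0 0 0 0 1;0 0 0 0 1;0 0 0 0 1;0 0 0 0 1"}}

```text
clock: 21.75
tcp_pos: [0.4832, 0.1475, 0.1792]
ee_rot: [[1.0, -0.002, -0.0], [-0.002, -1.0, -0.0], [-0.0, 0.0, -1.0]]
force: [-0.1, 0.0, -0.5]
gripper_width: 0.0
```

```bash
python3 - <<'E'
from h import *; from cell import ctrl; import pickle
o=ctrl.get_obs();print(o["clock"],o["tcp_pos"],o["force"])
t=ctrl.snapshot("top")
s=ctrl.snapshot("side");px=s["pixels"];pickle.dump((s,t),open("end.pkl","wb"))
print(px[202:216,240].tolist())
P=pts(s); print(P[204:211,240].round(4))
K=px.astype(int).max(-1)[188:212,245:270]; m=K<75; v,u=np.where(m); s0=pickle.load(open("side0.pkl","rb")); print(np.median(P[194:202,252:262].reshape(-1,3),0),np.median(pts(s0)[194:202,252:262].reshape(-1,3),0))
t0=pickle.load(open("top0.pkl","rb"))
for a,b,n in((s0,s,"s"),(t0,t,"t")):
    d=cv2.absdiff(a["pixels"],b["pixels"]); cv2.imwrite(f"pics/d{n}.png",cv2.convertScaleAbs(d,alpha=3))
m=lambda p:np.median(p[(p[...,2]>.18)&(p[...,2]<.27)&(p[...,0]>.55)&(p[...,0]<.69)&(p[...,1]<-.15)&(p[...,1]>-.29)],0)
print(m(pts(t0)),m(pts(t)))
cv2.imwrite("pics/fin.png",cv2.cvtColor(px,cv2.COLOR_RGB2BGR))
E
```

```text
21.75 [0.48319481 0.14750188 0.17916403] [-0.09733092  0.04539086 -0.45340969]
[[136, 139, 131], [137, 140, 132], [140, 132, 125], [172, 101, 93], [208, 60, 48], [191, 59, 48], [152, 58, 47], [149, 59, 49], [125, 93, 57], [125, 133, 69], [177, 142, 70], [173, 131, 66], [167, 137, 95], [192, 175, 155]]
[[ 0.6455 -0.0851  0.0127]
 [ 0.645  -0.081   0.0129]
 [ 0.6334  0.0009  0.1044]
 [ 0.6334  0.0017  0.1011]
 [ 0.6328  0.0064  0.1025]
 [ 0.6334  0.0031  0.0943]
 [ 0.6335  0.0034  0.0903]]
[ 0.58967032 -0.00886132  0.13282256] [ 0.58960793 -0.00819016  0.13290296]
[ 0.61630996 -0.21253764  0.23932297] [ 0.61606805 -0.21279806  0.2395367 ]
```

View pics/fin.png

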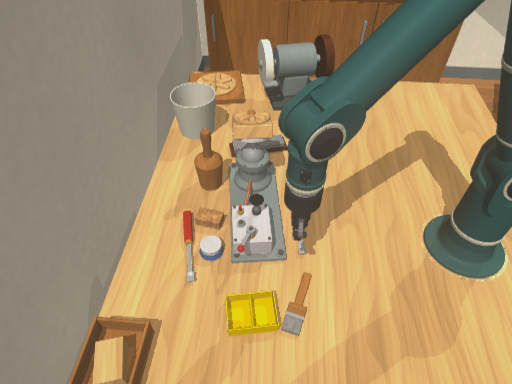

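View pics/ds.png

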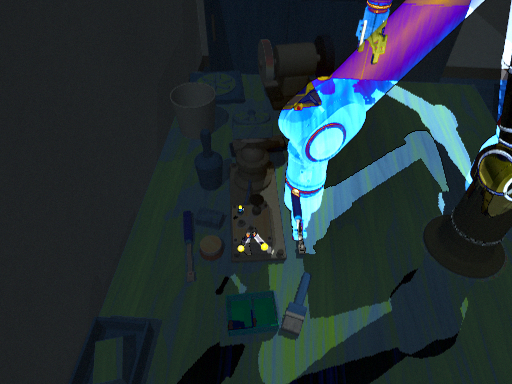

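The pin pixels haven't changed after two more strokes, and the carving, knob and loose things are in place. One last subpixel check of the pin and lever.

```bash
python3 - <<'E'
from h import *; import pickle
s,t=pickle.load(open("end.pkl","rb")); s0=pickle.load(open("side0.pkl","rb"))
x,y=.6335,.0007
for e in(.013,.0145,.016):
    print(e,"back edge",proj(s,[x,y-.004,.088+e])[1],"red/green",proj(s,[x,y+.004,.074+e])[1],"root",proj(s,[x,y+.004,.086])[1])
print("gland front/back",proj(s,[x,y+.0085,.086]),proj(s,[x,y-.0085,.086]))
print(s0["pixels"][203:216,240].tolist())
px=s["pixels"].astype(int); m=(px[...,0]>120)&(px[...,1]<75)&(px[...,2]<75); m[:240]=0;m[256:]=0;m[:,:230]=0;m[:,280:]=0
v,u=np.where(m);print("ball",u.mean(),v.mean())
E
```

```text
0.013 back edge 205.6389677832856 red/green 211.14604717579175 root 211.3786993530371
0.0145 back edge 205.2817770338034 red/green 210.79644737921765 root 211.3786993530371
0.016 back edge 204.92381840750588 red/green 210.44609961818458 root 211.3786993530371
gland front/back [239.79245959 212.63165839] [240.48072511 207.93631898]
[[126, 128, 120], [123, 125, 118], [162, 158, 153], [208, 200, 193], [200, 188, 176], [190, 151, 130], [191, 83, 50], [185, 56, 45], [182, 106, 55], [186, 140, 65], [159, 121, 60], [153, 125, 86], [176, 161, 142]]
ball 240.5 248.0
```

The top edge (about row 205.0) and the red/green boundary (about 210.0) match full extension, and the lever ball is still at the shut position. I'm handing in.

```bash
python3 -c "
from cell import ctrl
print(ctrl.job_done())"
```

```text
the job is handed in; nothing more can be done
None
```

I swept the release lever shut with the closed fingers, pumped the palm knob nine times, backed the arm clear and handed the job in at about 22 s. No verdict was reported, so the results below are from my own checks.

- **Lever:** the red ball sat at the predicted 1.5 rad (shut) position in both camera views. It was still there in the side view at the end.
- **Pin:** the depth image put its top at about 104 mm. The red/green boundary and top edge fit full extension, though the whole band covers only about one pixel. The last four strokes no longer moved it.
- **Knob:** it was back at its starting height at the end.
- **Carving:** its measured position changed by less than 0.5 mm.
- **Loose things:** none looked moved in the side-view comparison. I did not measure them one by one.
- **Wrist force:** one early stroke bottomed hard and read 80 N at the wrist, under the 120 N limit. I made the later strokes gentler, and they read about 7 to 11 N.
- **Relief valve:** I never saw the roughly 20 N it should give once the pin is out, because I only read the force at the end of each move.

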